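# Change over the sharpening machine: plug out, cylinder-stone arbor into the spindle taper

### The job

Get the sharpening machine ready: lift the dust plug out of its spindle and stand it in the empty hole of the wooden rack, pushed fully home. Then take the arbor with the straight cylindrical stone from the rack and seat it upright in the spindle taper, turned so that its flange slots go over the two drive dogs and the flange sits flush on the spindle face. Lower it in gently without dropping or ramming it, and leave the other two arbors, the oil bottle, the whetstone and the cup undisturbed.

Things in the scene. Friction and masses are not known exactly. Their poses are not given: they have to be found in the camera images.
- arbor: Arbor to fit, upright in a rack hole at any yaw, 0.3-0.5 kg: steel taper shank below (42 mm long, 28 mm to 16 mm at the tip), steel flange 56 mm wide, 10 mm thick, and a straight grey cylindrical stone, diameter 34 mm, 16 to 64 mm above the flange underside (grip there). Two 14 mm wide slots through the flange rim at its +x and -x; either fits either dog. Origin: centre of flange underside; z up.
- arbor_wheel: Arbor to leave in its rack hole: same shank and flange, with a flat wide stone wheel 60 mm in diameter, 26 to 44 mm above the flange's underside (16 mm nut to 50 mm). Origin: centre of the flange's underside, z up.
- arbor_point: Arbor to leave in its rack hole: same shank and flange, with a pointed conical stone, 38 mm across 16 to 22 mm above the flange's underside, narrowing to 8 mm at 62 mm. Origin: centre of the flange's underside, z up.
- plug: Black plastic dust plug loose in the spindle bore, 70 g: tapered foot 38 mm long (27 mm to 16 mm at the tip), a rim 37 mm in diameter and 5 mm thick that rests on the spindle face between the dogs, and a round knob 28 mm in diameter from 5 to 48 mm above the rim's underside (grip there). Origin: centre of the rim's underside; z up.
- spindle_face (a point): Centre of the spindle's upper face, 135 mm above the bench, where the arbor's flange underside must come to rest; z up along the spindle axis, x towards one dog. The bore is conical like the shank: 29.4 mm at the mouth, 49 mm deep, 0.7 mm radial play when the arbor is home.
- spindle: Fixed upright steel spindle nose, 62 mm in diameter; it does not turn. Origin on its axis, 55 mm below its face; z up. Two steel drive dogs stand on the face at its +x and -x (any yaw), 20 to 28.5 mm off the axis, 8 mm high, 11 mm wide, narrowing to 7 mm at the top.
- machine: Fixed grey machine under the spindle, on the robot's left or right: housing 80 mm high (lip to 92 mm), x -90 to +120 mm, y -110 to +110 mm from its origin, which is on the bench below the spindle axis. A 12 mm steel tool-rest bar on two posts runs along its y at x = +95 mm (y -100 to +100 mm), 185 mm above the bench.
- rack: Fixed wooden block, 160 by 160 by 70 mm high, any yaw, on the other side from the machine; origin at the centre of its underside. Four vertical through holes, 31 mm wide, at x, y = +-38 mm; arbors stand in three of them (any order), the undersides of their flanges on its top.
- rack_hole3 (a point): Centre of the mouth of the empty rack hole (rack x = +38 mm, y = -38 mm), on the rack's top face 70 mm above the bench; the plug goes here, its rim's underside on the top face.
- oil_bottle: Bystander: standing amber oil bottle 56 mm in diameter, 165 mm tall, between machine and rack. Origin at the centre of its underside.
- whetstone: Bystander: whetstone on a wooden base, 200 (x) by 64 by 34 mm high, between machine and rack. Origin at the centre of its underside.
- pot: Bystander: small open blue ceramic cup 70 mm in diameter, 80 mm tall, towards the back of the bench. Origin at the centre of its underside.
Not all that is in view belongs to the job. Several things look just like the rack: the one meant starts farthest from the robot's base.

How it is judged:
On the way, in this order (a step that is already met when the one before it is completed fails the run):
1. the dust plug stands fully home in the empty rack hole, let go (horizontal distance between plug and rack_hole3 below 0.005 m and z of plug in the frame of rack_hole3 between -0.004 and 0.004 m and angle between plug's own z axis and vertical below 0.12 rad and contact force between the fingers and plug below 0.1 N), for 0.2 s.
2. the cylinder-stone arbor is seated in the spindle with its slots over the dogs (z of arbor in the frame of spindle_face below 0.003 m and horizontal distance between arbor and spindle_face below 0.0025 m and angle between the z axis of arbor and the z axis of spindle_face, either way round below 0.05 rad and angle between the x axis of arbor and the x axis of spindle_face, either way round below 0.15 rad and angle between arbor's own z axis and vertical below 0.3 rad), for 0.2 s.
At the end, for the whole second after the job is handed in: The arbor rests released in the spindle: flange within 3 mm of the face, axes within 2.5 mm and 0.05 rad, slots in line with the dogs within 0.15 rad. The plug rests in the rack's empty hole: within 5 mm of its centre, rim within 4 mm of the top, upright within 0.12 rad (all of step 2 and horizontal distance between plug and rack_hole3 below 0.005 m and z of plug in the frame of rack_hole3 between -0.004 and 0.004 m and angle between plug's own z axis and vertical below 0.12 rad and linear speed of each of arbor, plug below 0.02 m/s); the robot touches nothing.
It fails at once if the arbor is dropped: it moves faster than 0.25 m/s (a fall of 3 mm) while the fingers do not hold it (contact force between the fingers and arbor below 0.1 N and linear speed of arbor above 0.25 m/s).
It fails at once if the arbor is rammed into the spindle (over 45 N between them) (contact force between arbor and spindle above 45 N).
It fails at once if another arbor is shifted more than 20 mm or pulled from its hole (distance of any of arbor_wheel, arbor_point from where it was at the start of the episode above 0.02 m).
It fails at once if the oil bottle is tipped over (angle between oil_bottle's own z axis and vertical above 0.4 rad).
It fails at once if the oil bottle, whetstone or cup is pushed more than 30 mm (distance of any of oil_bottle, whetstone, pot from where it was at the start of the episode above 0.03 m).
It also fails if it takes over 67 s, if anything falls off the work surface, if the arm or the gripper's body presses on something with over 40 N, if the wrist force passes 120 N, or if a joint passes its speed limit or range.

### The arm

A 7-joint arm with a two-finger parallel gripper is mounted at the origin on the work surface. World frame = base frame: x ahead of the robot, y to its left, z up, the work surface at z = 0. Lengths are in m, angles in rad, forces in N, time in s.
With the tool pointing down it reaches from about 0.4 to 0.85 m from the base axis. Payload 4.5 kg.
Tool frame: the origin (TCP) lies on the centre line of the jaws, within the pads' length; the fingertips stand r.tip_extent ahead of it and the grasp point (between the pads) is the TCP (r.tip_extent is the distance from the TCP to the fingertips, in m); z points along the fingers, y is the line along which they close (so a half turn about z gives the same grasp; the last joint's range is limited). The gripper opens to 88 mm and grips with 3 to 60 N. Pads are 18 mm wide; open, the fingers measure 123 mm over their backs; the gripper's body (75 mm by 187 mm) begins 45 mm behind the grasp point.
Start: joints at [-1.191, 0.689, -0.195, 1.565, 0.157, 0.902, -0.215], TCP at [0.212, 0.588, 0.258] pointing down, gripper open.
Joint ranges: [-3.01, 3.01], [-0.46, 2.08], [-1.47, 1.51], [0.13, 2.56], [-1, 4.14], [0.04, 2.09], [-2.66, 2.66]. Speed limits (rad/s): [2.57, 2.57, 3.14, 3.14, 3.14, 3.14, 3.14].

### API

Orientations are given as a unit quaternion [x, y, z, w].
In Python, from plant import sensors, vision, finish_job, r gives the robot as it stands. The module is installed in compiled form; this text tells all that it offers.
- The arm moves only by the tool step_arm, never from a script. Its argument "steps" is a list of rows, each a list of 2 entries, a list of its own where there are three numbers: the shift along the tool's x, y, z in cm, then the turn, a rotation vector about the tool's x, y, z in degrees. A call has 1 to 12 rows; each row shifts and turns the commanded pose from where the row before left it, along the tool's axes as they then stand; what a row does not reach is not made up. A row lasts 1/8 s, in which the tool goes at most 62.5 mm and 10.7 degrees, less where a joint would pass 70% of its speed; a pose out of reach is approached as far as the arm can. A call with a gripper value outside its range is refused whole. "claw" is the opening, from -1 (shut) to 1 (fully open), set as the call begins (left out, the last holds). The fingers move at their own pace and stop on an object; "grip_force" is the grip in N (left out, the last holds). Time passes only in rows, so rows that do not move let the fingers close. It gives the time, the measured TCP pose, the force, the opening and the grip force at its end, in the units of the state.
- sensors.get_state(): the state, without advancing time (a new reading comes with each control period).
- vision.snapshot(name): name is "scene" or "top"; returns a dict with "img" (384x512x3 uint8, red, green, blue), "fx", "fy", "cx", "cy" (pixels), "k1" (the pictures are not rectified: a ray, as slopes to the right and down, at radius r is drawn at 1 + k1 r^2 times it, then the intrinsics apply), "position" and "rotation" of the camera in the world. Camera axes: x right, y down, z forward; pixel columns grow to the right and rows downward; lengths in m; the calibration is good to about 2 mm. A picture is of the moment at which its call begins. There is no depth.
- finish_job(): hands the job in; it is judged then, once.
The state is a dict: "clock": time; "q": joint angles; "qd": joint speeds; "joint_torque": joint torques, N m; "tool_pos": TCP position; "eef_rot": TCP orientation; "contact_force": force on the tool from outside, world axes, zero at the start; "moment": the same for the moment, N m; "opening": opening from 0.0 (shut) to 1.0 (fully open); "finger_force": force on a finger pad.
Only numpy, scipy, OpenCV 4.12 (cv2) and the standard library are available. Lean on these libraries where they do the work, as an engineer would, in place of code of your own. Each camera call takes 0.05 s, during which the arm holds its last target. There are 200 camera calls.

## Working session

There is one attempt and no reset: what is moved stays moved. The work goes in short steps, Python scripts to look and compute and a tool call to move; the robot and the scene stay as the last step left them, time stands still between calls to the robot, and variables do not carry over. Pictures are saved under pics/ and viewed, at most 10 in all, crops included, and the job is handed in when it is done.

Besides the shell and the picture viewer there is one more tool, called after ">>>" in YAML: its name, and indented under it one key for each argument. step_arm: Moves the arm, as the interface text tells. Its arguments: {"type":"object","properties":{"steps":{"type":"array"},"claw":{"type":"number"},"grip_force":{"type":"number"}},"required":["steps"]}

```bash
mkdir -p pics; cat > h.py <<'E'
import numpy as np, cv2
from plant import sensors, vision, r
from scipy.spatial.transform import Rotation as R
def snap(n,f):
    s=vision.snapshot(n); cv2.imwrite(f'pics/{f}.png',s['img'][:,:,::-1])
    np.save(f'pics/{f}.npy',{k:v for k,v in s.items()},allow_pickle=True); return s
def load(f): return np.load(f'pics/{f}.npy',allow_pickle=True).item()
def rot(s):
    a=np.array(s['rotation'],float); return a if a.shape==(3,3) else R.from_quat(a).as_matrix()
def K(s): return np.array([[s['fx'],0,s['cx']],[0,s['fy'],s['cy']],[0,0,1.]])
def pix2(s,px,z):
    p=cv2.undistortPoints(np.array(px,float).reshape(-1,1,2),K(s),np.array([s['k1'],0,0,0.])).reshape(-1,2)
    d=np.c_[p,np.ones(len(p))]@rot(s).T; c=np.array(s['position']); t=(z-c[2])/d[:,2]
    return c+d*t[:,None]
def proj(s,P):
    P=np.atleast_2d(P).astype(float); c=(P-np.array(s['position']))@rot(s)
    return cv2.projectPoints(c,np.zeros(3),np.zeros(3),K(s),np.array([s['k1'],0,0,0.]))[0].reshape(-1,2)
E
python3 - <<'E'
from h import *
for n in('scene','top'):
    s=snap(n,n+'0'); print(n,s['fx'],s['cx'],s['k1'],s['position'],np.round(rot(s),3).tolist())
    cv2.imwrite(f'pics/{n}0b.png',cv2.resize(s['img'][:,:,::-1],(800,600),interpolation=cv2.INTER_CUBIC))
print(sensors.get_state(),r.tip_extent)
E
```

```text
scene 427.6848244160905 254.37561328430078 0.015185183476296368 [ 1.26500306 -0.16079582  0.90175925] [[0.218, 0.688, -0.692], [0.976, -0.151, 0.157], [0.004, -0.709, -0.705]]
top 387.62751436528475 252.38513469207675 -0.0948254798366853 [0.37061015 0.01585047 1.28020809] [[0.026, -0.992, 0.123], [-1.0, -0.024, 0.019], [-0.016, -0.123, -0.992]]
{'clock': 0.1, 'q': array([-1.19118416,  0.68989135, -0.19453845,  1.56621714,  0.15731225,
        0.9025027 , -0.21510004]), 'qd': array([-0.00028337,  0.00021143,  0.00074726, -0.0023748 , -0.00049764,
        0.00041859, -0.00164223]), 'joint_torque': array([-3.18590246e-03, -5.28499854e+01, -1.27172794e+00, -1.53838867e+01,
       -5.26168838e-02,  1.92105625e-03,  3.34009633e-05]), 'tool_pos': array([0.21170431, 0.58749365, 0.25700224]), 'eef_rot': array([ 1.71998861e-01,  9.85096813e-01, -8.08538483e-04, -8.17906617e-05]), 'contact_force': array([-0.76226584, -0.67454074, -0.77735142]), 'moment': array([ 0.03699893, -0.01070251, -0.01257484]), 'finger_force': 0.0, 'opening': 1.0034604192170904} 0.019
```

View pics/top0b.png

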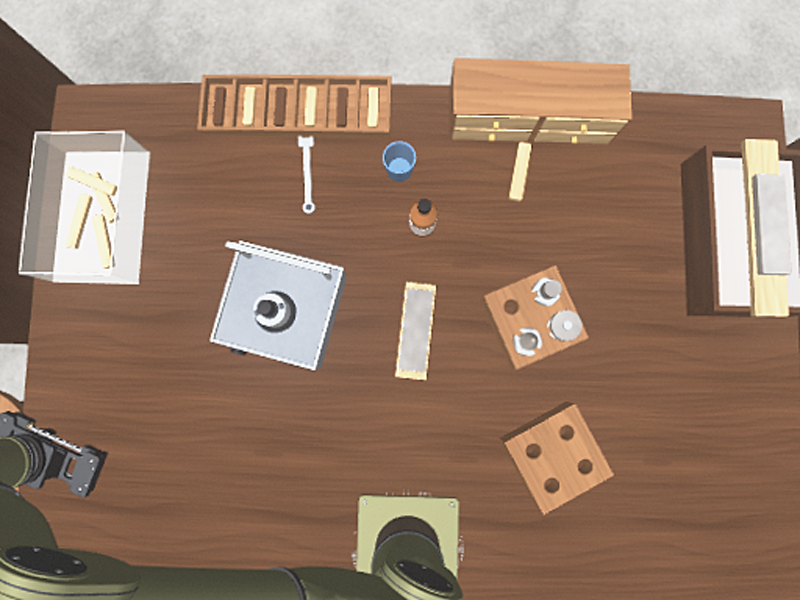

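View pics/scene0b.png

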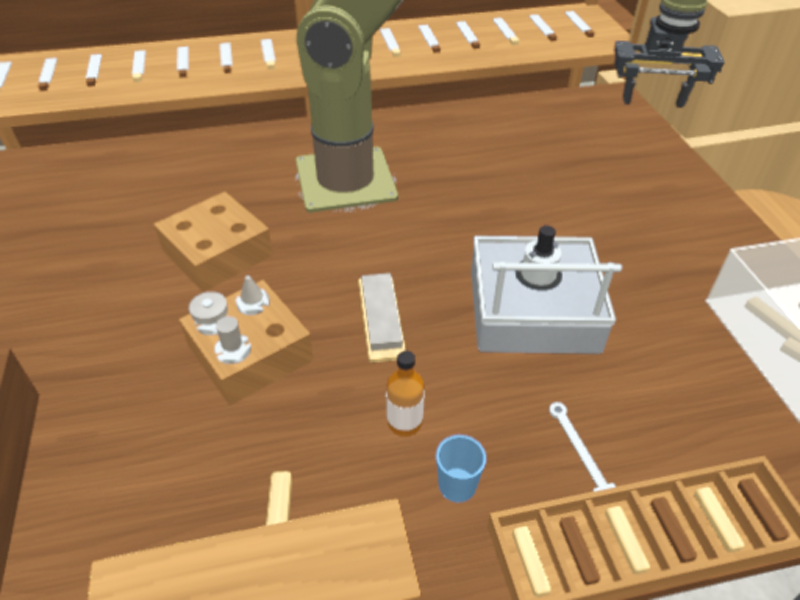

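The rack that counts is the far one, at top px (537,317); the look-alike at (558,458) is empty and nearer. Arbor candidates in the 800-px top picture are the cylinder at (548,290), the wheel at (567,325) and the cone at (527,342), so I choose the cylinder. The plug is at (267,310) on the spindle. Next I check these in one composite crop.

```bash
python3 - <<'E'
from h import *
a=load('top0')['img'];b=load('scene0')['img']
def c(i,x,y,w,h): return cv2.resize(i[y:y+h,x:x+w,::-1],(400,300),interpolation=cv2.INTER_CUBIC)
# boxes 80x60 (x5), scene boxes 
m=np.vstack([np.hstack([c(a,135,168,80,60),c(a,305,168,80,60)]),np.hstack([c(b,305,140,80,60),c(b,113,172,80,60)])])
cv2.imwrite('pics/c1.png',m)
E
```

```text
(no output)
```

View pics/c1.png

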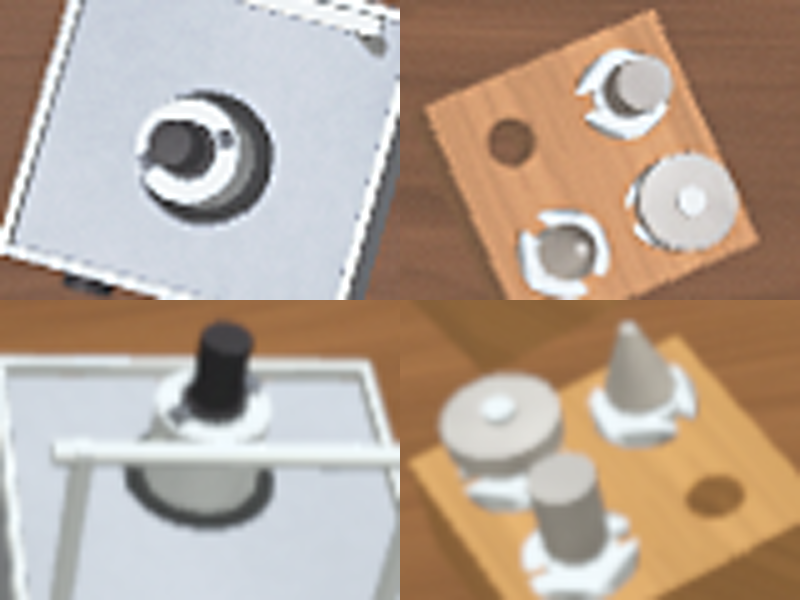

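The crop confirms it: the cylinder stone is at top-right (648,82), the empty hole at (512,142), and the dogs at (225,140) and (148,160). Now positions.

```bash
python3 - <<'E'
from h import *
t=load('top0');s=load('scene0')
T=lambda x,y,ox,oy:(ox+x/5-.4,oy+y/5-.4)
f=lambda n,p,z:print(n,np.round(pix2(t,[p],z)[0],4))
g=lambda n,p,z:print(n,'scene',np.round(pix2(s,[p],z)[0],4))
f('hole',T(512,142,305,168),.07); g('hole',T(315,196,113,172),.07)
for p in((655,10),(425,107),(757,240)): f('corner',T(p[0]-400,p[1],305,168),.07)
f('hole',T(112,142,305,168),.07)
f('face',T(189,149.5,135,168),.135)
f('dog+',T(225,139,135,168),.143); f('dog-',T(148,160,135,168),.143)
f('plugtop',T(173,143,135,168),.183); g('plugtop',T(227,336-300,305,140),.183)
g('dog',T(180,416-300,305,140),.143);g('dog',T(252,380-300,305,140),.143)
f('cyl top',T(248,82,305,168),.134); g('cyl top',T(163,478-300,113,172),.134)
f('wheel top',T(292,201,305,168),.12); g('wheel',T(98,408-300,113,172),.12)
g('cone top',T(228,327-300,113,172),.132)
f('bottle',(424/800*512,203/600*384),.165); f('pot',(400/800*512,150/600*384),.08)
# enlarged arbor crops
a=t['img'][175:201,335:365,::-1]; b=s['img'][195:240,125:165,::-1]
cv2.imwrite('pics/c2.png',np.hstack([cv2.resize(a,(400,347),interpolation=cv2.INTER_CUBIC),cv2.resize(b,(308,347),interpolation=cv2.INTER_CUBIC)]))
E
```

```text
hole [ 0.4983 -0.451   0.07  ]
hole scene [ 0.4934 -0.1957  0.07  ]
corner [ 0.5787 -0.2868  0.07  ]
corner [ 0.5132 -0.1409  0.07  ]
corner [ 0.4344 -0.3505  0.07  ]
hole [ 0.4924 -0.1958  0.07  ]
face [0.47   0.2759 0.135 ]
dog+ [0.4761 0.2528 0.143 ]
dog- [0.4624 0.2984 0.143 ]
plugtop [0.4693 0.2745 0.183 ]
plugtop scene [0.4701 0.2769 0.183 ]
dog scene [0.4833 0.252  0.143 ]
dog scene [0.4639 0.3006 0.143 ]
cyl top [ 0.5239 -0.2662  0.134 ]
cyl top scene [ 0.5252 -0.2637  0.134 ]
wheel top [ 0.4543 -0.296   0.12  ]
wheel scene [ 0.4557 -0.2957  0.12  ]
cone top scene [ 0.4226 -0.2265  0.132 ]
bottle [ 0.6751 -0.0144  0.165 ]
pot [0.8101 0.0349 0.08  ]
```

View pics/c2.png

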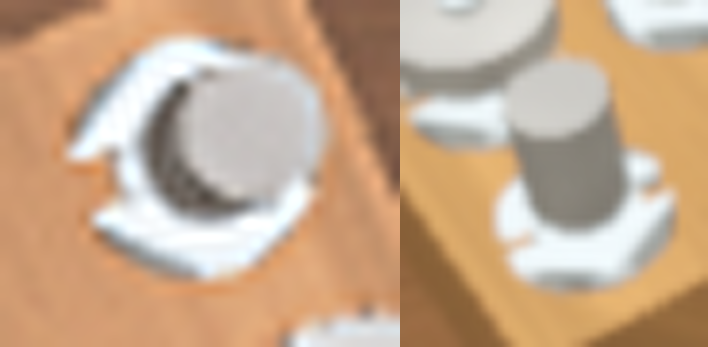

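The slots show up at (520,242)/(655,185) in the scene half and (95,180) in the top half.

```bash
cat >> h.py <<'E'
def go(x,y,z,yaw=None):
    "print tool-axis shift (cm) and remaining yaw turn (deg about tool z) to target; yaw = world angle of tool y"
    s=sensors.get_state(); M=R.from_quat(s['eef_rot']).as_matrix(); p=s['tool_pos']
    ya=np.degrees(np.arctan2(M[1,1],M[0,1])); d=M.T@(np.array([x,y,z])-p)*100
    print('t',round(s['clock'],2),'pos',p.round(4),'yaw_y',round(ya,2),'tilt',np.round(np.degrees([M[0,2],M[1,2]]),2),'shift',d.round(2),
      'turnz',None if yaw is None else round((ya-yaw+90)%180-90,2),'F',np.round(s['contact_force'],1),'ff',round(s['finger_force'],1),'open',round(s['opening'],3),'q',s['q'].round(2))
E
python3 - <<'E'
from h import *
t=load('top0');s=load('scene0')
q=pix2(s,[(125+(x-400)/7.7-.4,195+y/7.71-.4) for x,y in((520,242),(655,185))],.08)
w=pix2(t,[(335+95/13.33-.4,175+182/13.33-.4)],.08)
c=np.array([.524,-.2646])
for p in [*q,*w]: print(p.round(4),np.degrees(np.arctan2(*(p[:2]-c)[::-1])),np.hypot(*(p[:2]-c)))
e=q[1]-q[0];print(np.degrees(np.arctan2(e[1],e[0])))
go(.470,.276,.257,30)
E
```

```text
[ 0.5346 -0.2856  0.08  ] -63.284227470469396 0.02354683478309384
[ 0.5195 -0.2417  0.08  ] 101.15881444702003 0.02335559889383962
[ 0.5168 -0.2402  0.08  ] 106.3692694697554 0.02547788763181032
108.96920506977666
t 0.1 pos [0.2117 0.5875 0.257 ] yaw_y 70.19 tilt [-0.03 -0.09] shift [-34.86 -20.55   0.04] turnz 40.19 F [-0.8 -0.7 -0.8] ff 0.0 open 1.003 q [-1.19  0.69 -0.19  1.57  0.16  0.9  -0.22]
```

>>> step_arm:
  steps:
    - [[-4.36,-2.57,0],[0,0,0]]
    - [[-4.36,-2.57,0],[0,0,0]]
    - [[-4.36,-2.57,0],[0,0,0]]
    - [[-4.36,-2.57,0],[0,0,0]]
    - [[-4.36,-2.57,0],[0,0,0]]
    - [[-4.36,-2.57,0],[0,0,0]]
    - [[-4.36,-2.57,0],[0,0,0]]
    - [[-4.34,-2.56,0],[0,0,0]]
    - [[0,0,0],[0,0,10]]
    - [[0,0,0],[0,0,10]]
    - [[0,0,0],[0,0,10]]
    - [[0,0,0],[0,0,10]]
  claw: 0.3
  grip_force: 15

```text
clock: 1.6
tool_pos: [0.4699, 0.2764, 0.2574]
eef_rot: [0.501, 0.865, -0.0, -0.0]
contact_force: [-0.2, 0.3, 0.1]
opening: 0.644
finger_force: 0.0
```

```bash
python3 - <<'E'
from h import *
go(.470,.276,.170,30)
E
```

```text
t 1.6 pos [0.4699 0.2764 0.2574] yaw_y 29.86 tilt [-0.04 -0.02] shift [-0.04 -0.    8.74] turnz -0.14 F [-0.2  0.3  0.1] ff 0.0 open 0.644 q [-0.59  0.58 -0.03  1.81  0.03  0.75 -0.12]
```

>>> step_arm:
  steps:
    - [[0,0,3],[0,0,0]]
    - [[0,0,3],[0,0,0]]
    - [[0,0,2],[0,0,0]]
    - [[0,0,0.7],[0,0,0]]
    - [[0,0,0],[0,0,0]]

```text
clock: 2.22
tool_pos: [0.47, 0.2765, 0.1706]
eef_rot: [0.499, 0.867, -0.0, -0.0]
contact_force: [1.5, 0.1, -0.1]
opening: 0.647
finger_force: 0.0
```

>>> step_arm:
  steps:
    - [[0,0,0],[0,0,0]]
    - [[0,0,0],[0,0,0]]
    - [[0,0,0],[0,0,0]]
    - [[0,0,0],[0,0,0]]
    - [[0,0,0],[0,0,0]]
    - [[0,0,0],[0,0,0]]
  claw: -1

```text
clock: 2.98
tool_pos: [0.4704, 0.2767, 0.1711]
eef_rot: [0.499, 0.867, 0.0, 0.0]
contact_force: [0.3, 0.4, 5.9]
opening: 0.314
finger_force: 15.0
```

```bash
python3 - <<'E'
from h import *
go(.470,.276,.25,30)
E
```

```text
t 2.98 pos [0.4704 0.2767 0.1711] yaw_y 30.19 tilt [0.04 0.03] shift [-0.04 -0.06 -7.89] turnz 0.19 F [0.3 0.4 5.9] ff 15.0 open 0.314 q [-0.6   0.71 -0.03  1.89  0.04  0.54 -0.13]
```

>>> step_arm:
  steps:
    - [[0,0,-1],[0,0,0]]
    - [[0,0,-2],[0,0,0]]
    - [[0,0,-2.5],[0,0,0]]
    - [[0,0,-2.5],[0,0,10]]
    - [[0,0,-2],[0,0,10]]
    - [[0,0,-1],[0,0,10]]
    - [[0,0,0],[0,0,10]]
    - [[0,0,0],[0,0,10]]
    - [[0,0,0],[0,0,10]]

```text
clock: 4.1
tool_pos: [0.4698, 0.2765, 0.2809]
eef_rot: [0.867, 0.499, -0.0, -0.0]
contact_force: [0.1, 0.1, -0.8]
opening: 0.315
finger_force: 15.0
```

```bash
python3 - <<'E'
from h import *
go(.4926,-.1954,.28,-30)
s=snap('top','top1'); 
cv2.imwrite('pics/c3.png',cv2.resize(s['img'][170:230,130:210,::-1],(800,600),interpolation=cv2.INTER_CUBIC))
E
```

```text
t 4.1 pos [0.4698 0.2765 0.2809] yaw_y -30.13 tilt [-0.04  0.01] shift [-39.67  25.66   0.08] turnz -0.13 F [ 0.1  0.1 -0.8] ff 15.0 open 0.315 q [-0.79  0.57  0.29  1.8  -0.22  0.81 -0.92]
```

>>> step_arm:
  steps:
    - [[-3,1.94,0],[0,0,0]]
    - [[-4.2,2.72,0],[0,0,0]]
    - [[-4.2,2.72,0],[0,0,0]]
    - [[-4.2,2.72,0],[0,0,0]]
    - [[-4.2,2.72,0],[0,0,0]]
    - [[-4.2,2.72,0],[0,0,0]]
    - [[-4.2,2.72,0],[0,0,0]]
    - [[-4.2,2.72,0],[0,0,0]]
    - [[-4.2,2.72,0],[0,0,0]]
    - [[-3.07,1.96,0],[0,0,0]]
    - [[0,0,4],[0,0,0]]
    - [[0,0,0],[0,0,0]]

```text
clock: 5.65
tool_pos: [0.4936, -0.1945, 0.2388]
eef_rot: [0.865, 0.502, -0.002, -0.003]
contact_force: [-0.9, -0.1, -0.1]
opening: 0.313
finger_force: 15.0
```

```bash
python3 - <<'E'
from h import *
go(.4926,-.1954,.155,-30)
s=snap('scene','scene2'); t=snap('top','top2')
a=s['img'][165:240,113:213,::-1]; b=t['img'][170:230,130:210,::-1]
cv2.imwrite('pics/c4.png',np.hstack([cv2.resize(x,(400,300),interpolation=cv2.INTER_CUBIC) for x in (a,b)]))
E
```

```text
t 5.65 pos [ 0.4936 -0.1945  0.2388] yaw_y -29.74 tilt [-0.34  0.15] shift [-0.12  0.01  8.39] turnz 0.26 F [-0.9 -0.1 -0.1] ff 15.0 open 0.313 q [ 0.16  0.6   0.21  1.88 -0.19  0.69 -0.04]
```

View pics/c4.png

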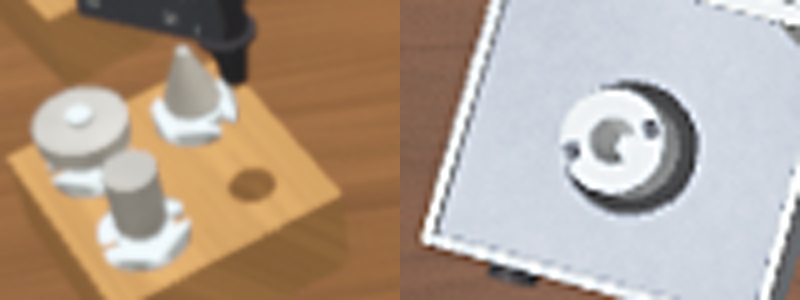

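The left half shows the hole at (252,183), with the gripper above and behind it. The right half shows the bore at about (612,140), with the dogs at (651,130) and (572,149).

```bash
python3 - <<'E'
from h import *
s=load('scene2');t=load('top2')
print('hole',pix2(s,[(113+252/4-.4,165+183/4-.4)],.07))
T=lambda x,y:(130+(x-400)/5-.4,170+y/5-.4)
d=pix2(t,[T(651,130),T(572,149)],.143);print(d,d.mean(0),np.degrees(np.arctan2(*(d[0]-d[1])[1::-1])))
print('bore',pix2(t,[T(612,141)],.135))
go(.4926,-.1956,.155,-30)
E
```

```text
hole [[ 0.49180625 -0.19551122  0.07      ]]
[[0.4755143  0.25218959 0.143     ]
 [0.46296649 0.29904265 0.143     ]] [0.46924039 0.27561612 0.143     ] -75.00733570323533
bore [[0.46904845 0.27707161 0.135     ]]
t 5.75 pos [ 0.4957 -0.1947  0.2412] yaw_y -29.7 tilt [-0.02  0.04] shift [-0.24 -0.22  8.62] turnz 0.3 F [-0.7 -0.5 -0.6] ff 15.0 open 0.309 q [ 0.16  0.6   0.21  1.88 -0.19  0.69 -0.04]
```

>>> step_arm:
  steps:
    - [[-0.22,-0.25,2],[0,0,0]]
    - [[0,0,3],[0,0,0]]
    - [[0,0,3],[0,0,0]]
    - [[0,0,1],[0,0,0]]
    - [[0,0,0],[0,0,0]]
    - [[0,0,0],[0,0,0]]

```text
clock: 6.5
tool_pos: [0.4932, -0.1961, 0.152]
eef_rot: [0.865, 0.502, 0.001, 0.001]
contact_force: [-0.1, -0.0, 0.2]
opening: 0.31
finger_force: 15.0
```

```bash
python3 - <<'E'
from h import *
go(.4922,-.1956,.106,-30)
E
```

```text
t 6.5 pos [ 0.4932 -0.1961  0.152 ] yaw_y -29.79 tilt [ 0.13 -0.04] shift [-0.01 -0.13  4.6 ] turnz 0.21 F [-0.1 -0.   0.2] ff 15.0 open 0.31 q [ 0.2   0.74  0.15  1.96 -0.23  0.46  0.  ]
```

>>> step_arm:
  steps:
    - [[0,-0.05,1],[0,0,0]]
    - [[0,0,1],[0,0,0]]
    - [[0,0,1],[0,0,0]]
    - [[0,0,0.6],[0,0,0]]
    - [[0,0,0.4],[0,0,0]]
    - [[0,0,0.2],[0,0,0]]
    - [[0,0,0.2],[0,0,0]]
    - [[0,0,0],[0,0,0]]

```text
clock: 7.5
tool_pos: [0.4919, -0.1956, 0.1067]
eef_rot: [0.865, 0.501, 0.0, 0.0]
contact_force: [-0.3, 0.6, -1.2]
opening: 0.313
finger_force: 15.0
```

```bash
python3 - <<'E'
from h import *
go(.4922,-.1956,.106,-30)
E
```

```text
t 7.5 pos [ 0.4919 -0.1956  0.1067] yaw_y -29.81 tilt [0.01 0.  ] shift [0.02 0.02 0.07] turnz 0.19 F [-0.3  0.6 -1.2] ff 15.0 open 0.313 q [ 0.22  0.81  0.12  1.98 -0.25  0.36  0.02]
```

>>> step_arm:
  steps:
    - [[0,0,0.1],[0,0,0]]
    - [[0,0,0.1],[0,0,0]]
    - [[0,0,0],[0,0,0]]

```text
clock: 7.88
tool_pos: [0.4921, -0.1957, 0.106]
eef_rot: [0.865, 0.501, 0.001, 0.0]
contact_force: [-2.2, 1.3, 10.8]
opening: 0.308
finger_force: 15.0
```

Contact at the expected height. I release and rise.

>>> step_arm:
  steps:
    - [[0,0,0],[0,0,0]]
    - [[0,0,0],[0,0,0]]
    - [[0,0,0],[0,0,0]]
    - [[0,0,-1],[0,0,0]]
    - [[0,0,-2],[0,0,0]]
    - [[0,0,-3],[0,0,0]]
    - [[0,0,-3],[0,0,0]]
    - [[0,0,-2],[0,0,0]]
    - [[0,0,0],[0,0,10]]
    - [[0,0,0],[0,0,10]]
    - [[0,0,0],[0,0,10]]
    - [[0,0,0],[0,0,6]]
  claw: 0.05

```text
clock: 9.38
tool_pos: [0.4919, -0.1955, 0.2153]
eef_rot: [0.978, 0.208, 0.0, -0.0]
contact_force: [-0.3, 0.1, 0.7]
opening: 0.523
finger_force: 0.0
```

```bash
python3 - <<'E'
from h import *
go(.524,-.2646,.21,-65.6)
s=snap('scene','scene3'); t=snap('top','top3')
a=s['img'][165:240,113:213,::-1]; b=t['img'][160:235,300:400,::-1]
cv2.imwrite('pics/c5.png',np.hstack([cv2.resize(x,(400,300),interpolation=cv2.INTER_CUBIC) for x in (a,b)]))
E
```

```text
t 9.38 pos [ 0.4919 -0.1955  0.2153] yaw_y -66.03 tilt [0.03 0.01] shift [0.13 7.62 0.53] turnz -0.43 F [-0.3  0.1  0.7] ff 0.0 open 0.523 q [ 0.06  0.66  0.39  1.92 -0.4   0.64 -0.46]
```

View pics/c5.png

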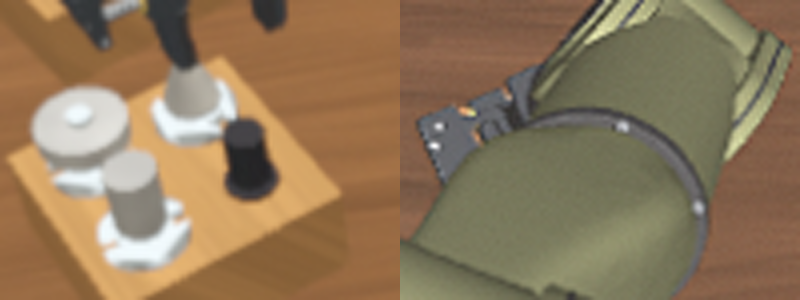

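The plug stands home, with its rim flat on the rack at (252,190). Now the arbor.

>>> step_arm:
  steps:
    - [[0.06,3,0],[0,0,0]]
    - [[0.07,3,0],[0,0,0]]
    - [[0,1.62,0],[0,0,0]]
    - [[0,0,2],[0,0,0]]
    - [[0,0,3],[0,0,0]]
    - [[0,0,3],[0,0,0]]
    - [[0,0,0],[0,0,0]]
  claw: 0.3

```text
clock: 10.35
tool_pos: [0.523, -0.2637, 0.1332]
eef_rot: [0.978, 0.21, -0.002, -0.002]
contact_force: [0.7, -0.5, 0.5]
opening: 0.646
finger_force: 0.0
```

```bash
python3 - <<'E'
from h import *
go(.524,-.2646,.110,-65.6)
E
```

```text
t 10.35 pos [ 0.523  -0.2637  0.1332] yaw_y -65.72 tilt [-0.21  0.15] shift [0.06 0.13 2.32] turnz -0.12 F [ 0.7 -0.5  0.5] ff 0.0 open 0.646 q [ 0.21  0.84  0.31  1.8  -0.43  0.58 -0.35]
```

>>> step_arm:
  steps:
    - [[0.05,0.1,1],[0,0,0]]
    - [[0,0,1.2],[0,0,0]]
    - [[0,0,0],[0,0,0]]
    - [[0,0,0],[0,0,0]]

```text
clock: 10.85
tool_pos: [0.5253, -0.2654, 0.113]
eef_rot: [0.978, 0.21, 0.0, 0.0]
contact_force: [-0.0, -0.1, -1.5]
opening: 0.652
finger_force: 0.0
```

>>> step_arm:
  steps:
    - [[0,0,0],[0,0,0]]
    - [[0,0,0],[0,0,0]]
    - [[0,0,0],[0,0,0]]
    - [[0,0,0],[0,0,0]]
    - [[0,0,0],[0,0,0]]
    - [[0,0,0],[0,0,0]]
    - [[0,0,0],[0,0,0]]
  claw: -1
  grip_force: 35

```text
clock: 11.72
tool_pos: [0.5254, -0.2655, 0.1129]
eef_rot: [0.978, 0.21, 0.0, 0.0]
contact_force: [1.8, -1.1, 3.1]
opening: 0.377
finger_force: 35.0
```

```bash
python3 - <<'E'
from h import *
go(.524,-.2646,.110,-65.6)
E
```

```text
t 11.72 pos [ 0.5254 -0.2655  0.1129] yaw_y -65.81 tilt [ 0.03 -0.02] shift [-0.09 -0.14  0.29] turnz -0.21 F [ 1.8 -1.1  3.1] ff 35.0 open 0.377 q [ 0.22  0.87  0.29  1.81 -0.45  0.53 -0.34]
```

>>> step_arm:
  steps:
    - [[0,0,-0.5],[0,0,0]]
    - [[0,0,-1],[0,0,0]]
    - [[0,0,-2],[0,0,0]]
    - [[0,0,-3],[0,0,0]]
    - [[0,0,-3],[0,0,0]]
    - [[0,0,-3],[0,0,0]]
    - [[0,0,-3],[0,0,0]]
    - [[0,0,-2.5],[0,0,0]]
    - [[0,0,-0.8],[0,0,0]]
    - [[0,0,0],[0,0,0]]

```text
clock: 12.98
tool_pos: [0.5248, -0.265, 0.3005]
eef_rot: [0.978, 0.21, -0.0, -0.0]
contact_force: [0.5, 0.3, -5.1]
opening: 0.375
finger_force: 35.0
```

```bash
python3 - <<'E'
from h import *
go(.4697,.2762,.30,-65.6)
E
```

```text
t 12.97 pos [ 0.5248 -0.265   0.3005] yaw_y -65.8 tilt [-0.02  0.03] shift [ 17.15 -51.62   0.08] turnz -0.2 F [ 0.5  0.3 -5.1] ff 35.0 open 0.375 q [ 0.13  0.63  0.45  1.65 -0.32  0.94 -0.45]
```

>>> step_arm:
  steps:
    - [[0.6,-1.8,0],[0,0,0]]
    - [[1.2,-3.6,0],[0,0,0]]
    - [[1.2,-3.6,0],[0,0,0]]
    - [[1.2,-3.6,0],[0,0,0]]
    - [[1.2,-3.6,0],[0,0,0]]
    - [[1.2,-3.6,0],[0,0,0]]
    - [[1.2,-3.6,0],[0,0,0]]
    - [[1.2,-3.6,0],[0,0,0]]
    - [[1.2,-3.6,0],[0,0,0]]
    - [[1.2,-3.6,0],[0,0,0]]
    - [[1.2,-3.6,0],[0,0,0]]
    - [[1.2,-3.6,0],[0,0,0]]

```text
clock: 14.48
tool_pos: [0.4794, 0.1711, 0.2998]
eef_rot: [0.978, 0.21, -0.001, -0.0]
contact_force: [0.7, 0.7, -4.7]
opening: 0.376
finger_force: 35.0
```

>>> step_arm:
  steps:
    - [[1.2,-3.6,0],[0,0,0]]
    - [[1.2,-3.6,0],[0,0,0]]
    - [[0.6,-2,0],[0,0,0]]
    - [[0,0,0],[0,0,0]]
    - [[0,0,0],[0,0,0]]
    - [[0,0,0],[0,0,0]]

```text
clock: 15.22
tool_pos: [0.4714, 0.2632, 0.3008]
eef_rot: [0.978, 0.208, -0.0, 0.0]
contact_force: [1.0, -0.8, -4.4]
opening: 0.377
finger_force: 35.0
```

```bash
python3 - <<'E'
from h import *
go(.4697,.2762,.225,-65.6)
E
```

```text
t 15.22 pos [0.4714 0.2632 0.3008] yaw_y -65.98 tilt [ 0.01 -0.04] shift [ 0.37 -1.26  7.58] turnz -0.38 F [ 1.  -0.8 -4.4] ff 35.0 open 0.377 q [-0.91  0.57  0.53  1.79 -0.36  0.88 -1.37]
```

>>> step_arm:
  steps:
    - [[0.37,-1.26,1],[0,0,0]]
    - [[0,0,2.5],[0,0,0]]
    - [[0,0,2.5],[0,0,0]]
    - [[0,0,0.8],[0,0,0]]
    - [[0,0,0],[0,0,0]]
    - [[0,0,0],[0,0,0]]

```text
clock: 15.98
tool_pos: [0.47, 0.2784, 0.2335]
eef_rot: [0.978, 0.209, 0.001, -0.0]
contact_force: [-0.3, -0.0, -4.9]
opening: 0.376
finger_force: 35.0
```

```bash
python3 - <<'E'
from h import *
go(.4697,.2762,.1779,-65.6)
s=snap('scene','scene4'); t=snap('top','top4')
a=s['img'][120:180,305:385,::-1]; b=t['img'][160:220,130:210,::-1]
cv2.imwrite('pics/c6.png',np.hstack([cv2.resize(a,(640,480),interpolation=cv2.INTER_CUBIC),cv2.resize(b,(160,480))]))
E
```

```text
t 15.97 pos [0.47   0.2784 0.2335] yaw_y -65.82 tilt [0.09 0.06] shift [-0.12  0.19  5.56] turnz -0.22 F [-0.3 -0.  -4.9] ff 35.0 open 0.376 q [-0.89  0.66  0.46  1.85 -0.43  0.72 -1.34]
```

View pics/c6.png

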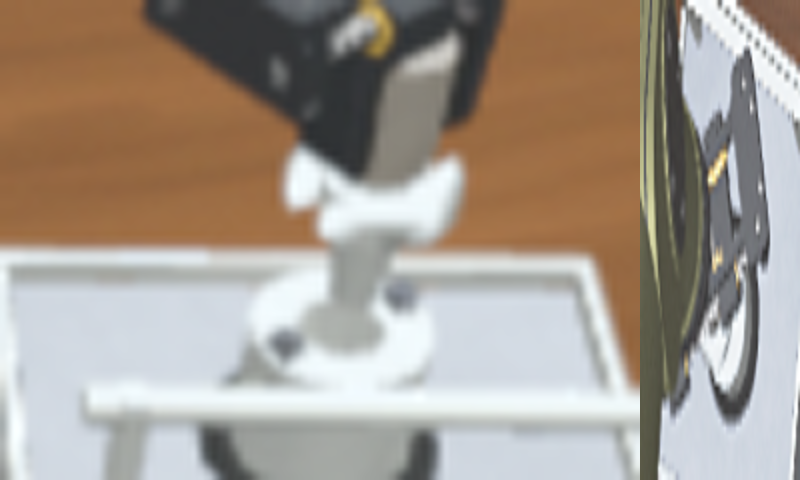

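The scene crop shows the dogs at (286,343) and (402,295), the bore at (342,327), and the near flange slot at about (315,200). The slots look nearly in line with the dogs. I overlay a model to refine that.

```bash
python3 - <<'E'
from h import *
s=load('scene4'); S=lambda x,y:(305+x/8-.45,120+y/8-.45)
d=pix2(s,[S(286,343),S(402,295)],.142);print(d,d.mean(0),np.degrees(np.arctan2(*(d[1]-d[0])[1::-1])));print('bore',pix2(s,[S(342,327)],.135))
# full-res overlays at x8
im=cv2.resize(s['img'][120:170,325:375,::-1],(800,800),interpolation=cv2.INTER_CUBIC)
def outline(c,z,yaw):
    th=np.radians(np.arange(0,360,2.)); R0=.028;P=[]
    for a in th:
        x,y=R0*np.cos(a),R0*np.sin(a); P.append((x,y))
    Q=[]
    for sg in(1,-1): Q.append(np.array([(sg*.029,.007),(sg*.020,.007),(sg*.020,-.007),(sg*.029,-.007)]))
    m=R.from_euler('z',yaw,degrees=True).as_matrix()[:2,:2]
    f=lambda A:proj(s,np.c_[np.array(A)@m.T+c,np.full(len(A),z)])
    return f(P),[f(q) for q in Q]
def draw(im,pts,col): cv2.polylines(im,[(((pts-[325,120]+.5)*16)).round().astype(int)],False,col,1)
p=sensors.get_state()['tool_pos']; a=im.copy()
O,Q=outline(p[:2],p[2]-.0329,108); draw(a,O,(0,0,255)); [draw(a,q,(0,0,255)) for q in Q]
O,Q=outline(np.array([.4695,.2765]),.135,108); draw(a,O,(0,160,0)); [draw(a,q,(0,160,0)) for q in Q]
cv2.imwrite('pics/c7.png',np.hstack([cv2.resize(a[:600,:],(800,600))]))
E
```

```text
[[0.48064364 0.25229828 0.142     ]
 [0.46596774 0.29940707 0.142     ]] [0.47330569 0.27585268 0.142     ] 107.30348992242432
bore [[0.46978815 0.27752561 0.135     ]]
```

View pics/c7.png

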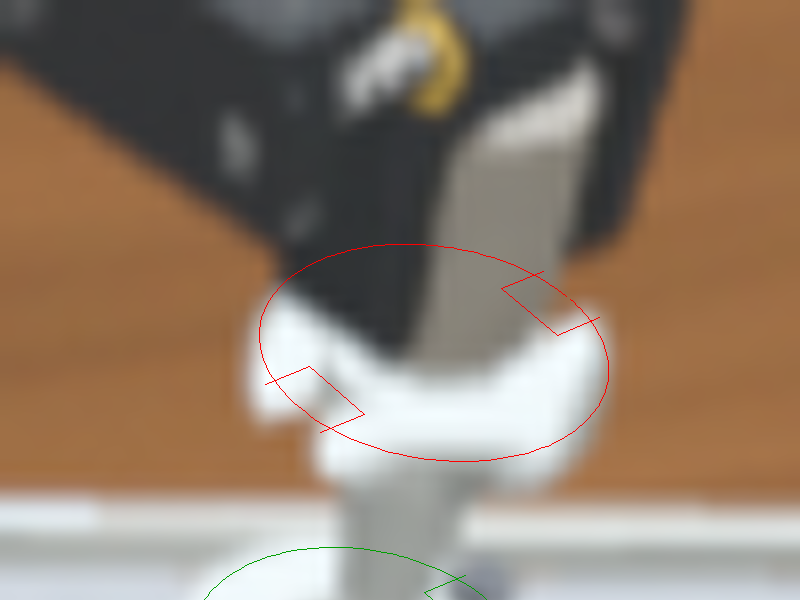

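The predicted slot sits slightly left of the real one, so I fit the yaw numerically from the flange silhouette.

```bash
cat > fit.py <<'E'
from h import *
from scipy.optimize import minimize
U=8
def run(f,c0,zf,yr,ymax,stonez):
    s=load(f); im=s['img'].astype(float); o=proj(s,[[*c0,zf]])[0].round().astype(int)-[20,20]; W=40
    I=im[o[1]:o[1]+W,o[0]:o[0]+W]; a=1-np.clip((I[...,0]-I[...,2])/95,0,1)
    ok=I[...,0]>110
    def px(P): return ((proj(s,P)-o+.5)*U)
    def ren(c,yaw,sl=True):
        m=np.zeros((W*U,W*U),np.uint8); Rm=R.from_euler('z',yaw,degrees=True).as_matrix()[:2,:2]
        t=np.radians(np.arange(0,360,4))
        al=np.arcsin(7/28); 
        g=np.r_[np.linspace(al,np.pi-al,30)]; h=.028*np.c_[np.cos(g),np.sin(g)]
        poly=np.vstack([h,[[-.02,.007],[-.02,-.007]],-h,[[.02,-.007],[.02,.007]]])@Rm.T+c
        for z in np.linspace(zf,zf+.01,9): cv2.fillPoly(m,[px(np.c_[poly,np.full(len(poly),z)]).round().astype(int)],1)
        return cv2.resize(m.astype(np.float32),(W,W),interpolation=cv2.INTER_AREA)
    def cyl(c,z0,z1,rad):
        t=np.radians(np.arange(0,360,6)); P=np.vstack([np.c_[c[0]+rad*np.cos(t),c[1]+rad*np.sin(t),np.full(60,z)] for z in(z0,z1)])
        m=np.zeros((W*U,W*U),np.uint8); cv2.fillPoly(m,[cv2.convexHull(px(P).astype(np.float32)).astype(int)],1)
        return cv2.resize(m.astype(np.float32),(W,W),interpolation=cv2.INTER_AREA)
    ok&=cyl(c0,zf+.01,zf+stonez,.0185)<.1; ok&=cyl(c0,zf-.05,zf-.001,.0155)<.1
    yy=np.arange(W)+o[1]; ok&=(yy<ymax)[:,None]; full=cyl(c0,zf-.003,zf+.013,.031); ok&=full>0
    def cost(p,yaw): return (((ren(c0+p[:2]/1000,yaw)-a)**2)*ok).sum()
    out=[]
    for y in yr:
        b=min(((cost(np.array([i,j]),y),i,j) for i in np.arange(-3,3.1,1) for j in np.arange(-3,3.1,1))); out.append((round(b[0],2),y,b[1],b[2]))
    print(f,ok.sum(),sorted(out)[:6])
E
python3 - <<'E'
from fit import *
run('scene0',np.array([.524,-.2646]),.07,range(90,134,2),999,.065)
run('scene4',np.array([.470,.2784]),.1906,range(90,134,2),149,.065)
E
```

```text
scene0 188 [(np.float64(2.32), 106, np.float64(-1.0), np.float64(-1.0)), (np.float64(2.37), 104, np.float64(-1.0), np.float64(-1.0)), (np.float64(2.89), 108, np.float64(-1.0), np.float64(-1.0)), (np.float64(3.32), 102, np.float64(-1.0), np.float64(-1.0)), (np.float64(4.21), 110, np.float64(-1.0), np.float64(-1.0)), (np.float64(4.83), 100, np.float64(-1.0), np.float64(-1.0))]
scene4 121 [(np.float64(2.3), 112, np.float64(-2.0), np.float64(0.0)), (np.float64(2.42), 110, np.float64(-2.0), np.float64(0.0)), (np.float64(2.42), 114, np.float64(-2.0), np.float64(0.0)), (np.float64(2.57), 116, np.float64(-2.0), np.float64(0.0)), (np.float64(2.69), 108, np.float64(-2.0), np.float64(0.0)), (np.float64(2.92), 118, np.float64(-2.0), np.float64(0.0))]
```

Rack fit gives 105–106°, in-hand about 110°, and the dogs 107°, so no turn is needed. The arbor sits about 1.6 mm towards tool −x, so I aim the TCP at (0.4717, 0.2772).

>>> step_arm:
  steps:
    - [[0.1,0.18,0],[0,0,0]]
    - [[0,0,0],[0,0,0]]
    - [[0,0,1],[0,0,0]]
    - [[0,0,1],[0,0,0]]
    - [[0,0,0.5],[0,0,0]]
    - [[0,0,0],[0,0,0]]
    - [[0,0,0],[0,0,0]]

```text
clock: 16.95
tool_pos: [0.4711, 0.2769, 0.2078]
eef_rot: [0.978, 0.209, 0.0, -0.0]
contact_force: [-0.2, -0.5, -4.3]
opening: 0.374
finger_force: 35.0
```

```bash
python3 - <<'E'
from h import *
go(.4717,.2772,.1779,-65.6)
E
```

```text
t 16.95 pos [0.4711 0.2769 0.2078] yaw_y -65.82 tilt [0.02 0.01] shift [ 0.07 -0.01  2.99] turnz -0.22 F [-0.2 -0.5 -4.3] ff 35.0 open 0.374 q [-0.87  0.7   0.43  1.88 -0.45  0.67 -1.31]
```

>>> step_arm:
  steps:
    - [[0.05,0,0.5],[0,0,0]]
    - [[0,0,0.5],[0,0,0]]
    - [[0,0,0.3],[0,0,0]]
    - [[0,0,0.3],[0,0,0]]
    - [[0,0,0],[0,0,0]]
    - [[0,0,0],[0,0,0]]

```text
clock: 17.7
tool_pos: [0.4715, 0.2771, 0.1918]
eef_rot: [0.978, 0.21, 0.0, -0.0]
contact_force: [0.2, -0.3, -4.3]
opening: 0.375
finger_force: 35.0
```

```bash
python3 - <<'E'
from h import *
go(.4717,.2772,.1779,-65.6)
s=snap('scene','scene5')
cv2.imwrite('pics/c8.png',cv2.resize(s['img'][130:175,325:375,::-1],(660,594),interpolation=cv2.INTER_CUBIC))
E
```

```text
t 17.7 pos [0.4715 0.2771 0.1918] yaw_y -65.81 tilt [0.01 0.01] shift [ 0.02 -0.    1.39] turnz -0.21 F [ 0.2 -0.3 -4.3] ff 35.0 open 0.375 q [-0.86  0.72  0.42  1.89 -0.47  0.63 -1.3 ]
```

View pics/c8.png

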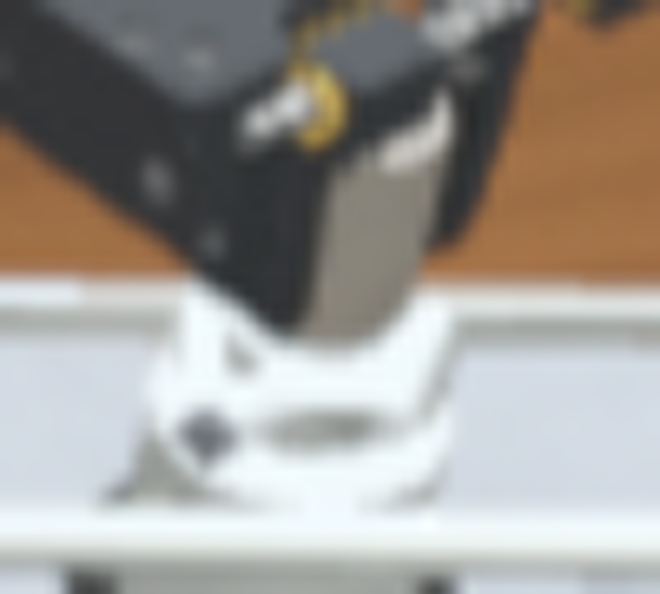

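The slot at (238,355) is just above and inward of the near dog at (207,435), and the projection agrees they line up. I lower gently, watching the force.

>>> step_arm:
  steps:
    - [[0.02,0,0.2],[0,0,0]]
    - [[0,0,0.2],[0,0,0]]
    - [[0,0,0.1],[0,0,0]]
    - [[0,0,0.1],[0,0,0]]
    - [[0,0,0],[0,0,0]]

```text
clock: 18.38
tool_pos: [0.4715, 0.2771, 0.1856]
eef_rot: [0.978, 0.21, -0.0, -0.0]
contact_force: [0.2, -0.5, -4.4]
opening: 0.374
finger_force: 35.0
```

>>> step_arm:
  steps:
    - [[0,0,0.1],[0,0,0]]
    - [[0,0,0.1],[0,0,0]]
    - [[0,0,0],[0,0,0]]

```text
clock: 18.75
tool_pos: [0.4715, 0.2771, 0.1836]
eef_rot: [0.978, 0.21, -0.0, -0.0]
contact_force: [0.4, 0.4, -4.2]
opening: 0.376
finger_force: 35.0
```

Below the dog tops with no contact, so the slots are over the dogs.

>>> step_arm:
  steps:
    - [[0,0,0.1],[0,0,0]]
    - [[0,0,0.1],[0,0,0]]
    - [[0,0,0],[0,0,0]]

```text
clock: 19.12
tool_pos: [0.4715, 0.2771, 0.1816]
eef_rot: [0.978, 0.209, -0.0, -0.0]
contact_force: [0.3, -0.8, -5.2]
opening: 0.377
finger_force: 35.0
```

>>> step_arm:
  steps:
    - [[0,0,0.1],[0,0,0]]
    - [[0,0,0.05],[0,0,0]]
    - [[0,0,0],[0,0,0]]

```text
clock: 19.5
tool_pos: [0.4716, 0.2772, 0.1802]
eef_rot: [0.978, 0.21, -0.0, -0.0]
contact_force: [0.0, 0.3, -5.1]
opening: 0.379
finger_force: 35.0
```

>>> step_arm:
  steps:
    - [[0,0,0.05],[0,0,0]]
    - [[0,0,0.05],[0,0,0]]
    - [[0,0,0],[0,0,0]]

```text
clock: 19.88
tool_pos: [0.4716, 0.2771, 0.1792]
eef_rot: [0.978, 0.21, -0.0, -0.0]
contact_force: [-0.0, -0.3, -4.4]
opening: 0.373
finger_force: 35.0
```

>>> step_arm:
  steps:
    - [[0,0,0.05],[0,0,0]]
    - [[0,0,0.05],[0,0,0]]
    - [[0,0,0],[0,0,0]]

```text
clock: 20.25
tool_pos: [0.4716, 0.2771, 0.1782]
eef_rot: [0.978, 0.209, -0.0, 0.0]
contact_force: [-0.2, -1.0, -5.1]
opening: 0.374
finger_force: 35.0
```

>>> step_arm:
  steps:
    - [[0,0,0.05],[0,0,0]]
    - [[0,0,0],[0,0,0]]

```text
clock: 20.5
tool_pos: [0.4715, 0.277, 0.1779]
eef_rot: [0.978, 0.209, -0.0, -0.0]
contact_force: [-2.1, -1.4, -2.0]
opening: 0.376
finger_force: 35.0
```

>>> step_arm:
  steps:
    - [[0,0,0.03],[0,0,0]]
    - [[0,0,0],[0,0,0]]

```text
clock: 20.75
tool_pos: [0.4716, 0.277, 0.1779]
eef_rot: [0.978, 0.209, 0.0, -0.0]
contact_force: [-3.1, -2.3, 3.8]
opening: 0.374
finger_force: 35.0
```

>>> step_arm:
  steps:
    - [[-0.03,0,0.02],[0,0,0]]
    - [[0,0,0],[0,0,0]]

```text
clock: 21.0
tool_pos: [0.4715, 0.2771, 0.1779]
eef_rot: [0.978, 0.209, 0.0, -0.0]
contact_force: [-2.9, -0.8, 5.0]
opening: 0.375
finger_force: 35.0
```

```bash
python3 - <<'E'
from h import *
go(.4717,.2772,.1779,-65.6)
E
```

```text
t 21.0 pos [0.4715 0.2771 0.1779] yaw_y -65.82 tilt [0.04 0.04] shift [ 0.02 -0.   -0.  ] turnz -0.22 F [-2.9 -0.8  5. ] ff 35.0 open 0.375 q [-0.85  0.74  0.4   1.9  -0.48  0.6  -1.29]
```

It rests flush at the computed height (0.1779) with about 10 N. I release and rise.

>>> step_arm:
  steps:
    - [[0,0,0],[0,0,0]]
    - [[0,0,0],[0,0,0]]
    - [[0,0,0],[0,0,0]]
    - [[0,0,0],[0,0,0]]
    - [[0,0,-0.5],[0,0,0]]
    - [[0,0,-1],[0,0,0]]
    - [[0,0,-2],[0,0,0]]
    - [[0,0,-3],[0,0,0]]
    - [[0,0,-3],[0,0,0]]
    - [[0,0,-3],[0,0,0]]
    - [[0,0,-1],[0,0,0]]
    - [[0,0,0],[0,0,0]]
  claw: 0.3
  grip_force: 5

```text
clock: 22.5
tool_pos: [0.4713, 0.2771, 0.3125]
eef_rot: [0.978, 0.21, 0.0, -0.0]
contact_force: [-0.5, -0.4, -0.1]
opening: 0.648
finger_force: 0.0
```

```bash
python3 - <<'E'
from h import *
go(.47,.2762,.3,-65.6)
s=snap('scene','scene6')
a=s['img'][130:175,320:380,::-1]; b=s['img'][165:240,113:213,::-1]
cv2.imwrite('pics/c9.png',np.hstack([cv2.resize(x,(400,300),interpolation=cv2.INTER_CUBIC) for x in (a,b)]))
E
```

```text
t 22.5 pos [0.4713 0.2771 0.3125] yaw_y -65.8 tilt [0.04 0.05] shift [-0.16  0.03  1.25] turnz -0.2 F [-0.5 -0.4 -0.1] ff 0.0 open 0.648 q [-0.94  0.57  0.54  1.76 -0.35  0.92 -1.4 ]
```

View pics/c9.png

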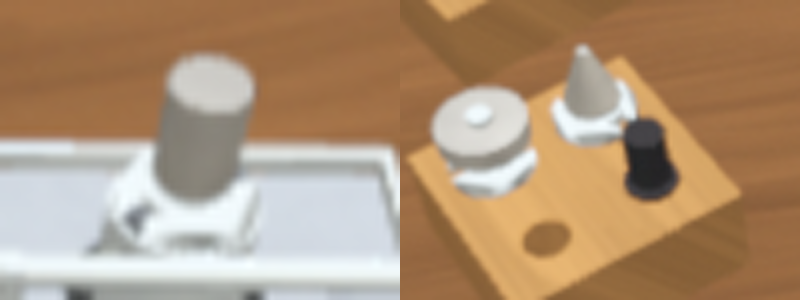

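```bash
python3 - <<'E'
from h import *
s=load('scene6'); print(pix2(s,[(320+210/6.667-.42,130+83/6.667-.42)],.199), (proj(s,[[.470,.2763,.199],[.47,.2763,.202]])-[320,130]+.42)*6.667)
E
```

```text
[[0.47010271 0.27716099 0.199     ]] [[207.82347709  83.13693602]
 [209.07896744  77.11160575]]
```

The arbor sits seated with a dog in its slot at (135,218), the top height matches z = 0.199, and the plug is home in the rack with the other arbors untouched.

```bash
python3 -c "
from plant import finish_job
print(finish_job())"
```

```text
the job is handed in; nothing more can be done
None
```

The job is handed in: the dust plug stands home in the empty rack hole and the cylinder-stone arbor is seated in the spindle over the dogs and released, at about 22.5 s on the clock; no verdict came back.

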